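# Load the dip basket and hang it on the draining stand

## Task

The wire dip basket has been left lying on its side: stand it upright on the wooden board and let go of it, then put the rinsed steel bezel ring into it. Then take the loaded basket by its bail and hang it by the top of the bail in the hook of the draining stand, so that it hangs freely over the drip tray with the bezel still inside. Leave the watch head, the white lid and the eye loupe where they lie.

Things in the scene. Friction and masses are not known exactly. Their poses are not given: they have to be found in the camera images.
- dip_basket: Open steel wire mesh basket, 70 (its x) x 47 (y) x 36 mm high (z), walls and floor 3 mm, 97 g with bail. Origin: centre of underside, z from underside to mouth. Starts lying on a 47 x 36 mm end face: x axis down, z axis and bail level, pointing to the robot's right (-y, within 0.65 rad). A wire bail swings on ears in the middle of the long sides.
- bail (a joint): Bail angle about the basket's y, rad: 0 = straight up from the mouth, positive = leaning to the basket's +x, stops at +-1.7. Pivot line 31 mm above the underside at x = 0. Friction (0.004 N m) keeps the bail where it is left; carried by the bail, the basket swings down under it to within about 0.3 rad of level and sits flat when lowered onto a surface.
- bail_top (a point): Middle of the bail's top bar, on the wire's axis, 63.5 mm from the pivot. Axes: z along the legs to the top, y along the bar. Round wire 4.4 mm thick, a flat arch: legs 54 mm apart (58.4 over the outside), straight to 46 mm from the pivot, then shoulders to a 36 mm top bar, peaked 6 mm in the middle. The bar can turn in lightly closed fingers.
- bezel_ring: Steel watch bezel ring lying flat, 32 mm outside, 18 mm inside, 8 mm high, 12 g. Origin: centre of its underside, z up. It fits through the basket's mouth (64 x 41 mm inside) from above once the bail leans aside a little, so that its top bar is out of the way.
- drain_stand: Draining stand, fixed on the board: steel drip tray 104 (its x) x 88 (y) x 15 mm, an 8 mm post at its x = +42 mm, and a bent wire hook on top that reaches back over the tray toward the robot. Origin: centre of the tray's underside. The hook lies in the stand's x-z plane, its tip toward -x. The bend on top of the post, 190 mm up, is the highest point.
- hook_seat (a point): Lowest point of the hook's upper surface, where the bail rests: 165 mm above the board, at the stand's x = -16 mm; axes as the stand. Wire 6 mm thick. The ball tip (8.4 mm) is 16 mm toward -x, its top 19 mm above the seat; behind, the wire climbs 23 mm over 40 mm. The bail goes on from the -x side over the tip, then down; hung, bail_top is 2 to 3 mm above the seat.
- bench_board: Fixed raised work board of plywood, 300 x 286 mm, on four short feet over the bench; everything of the task stands on it. Its flat top is 40 mm above the bench (z = 0.040). Origin at bench level under its middle (within 12 mm); x points away from the robot along its edge, y to the left.
- watch_head: Watch head without strap, 40 x 36 x 9 mm, lying flat; origin under its centre. A bystander.
- crystal_lid: White domed round lid, 41 mm across, 10 mm high; origin under its centre. A bystander.
- loupe: Black eye loupe, 31 mm across, 30 mm high, standing; origin under its centre. A bystander.

How it is judged (in metres and radians):
On the way, in this order (a step that is already met when the one before it is completed fails the run):
1. the basket stands upright on the wooden board, let go and at rest (angle between dip_basket's own z axis and vertical below 0.12 rad and height (world z) of dip_basket below 0.0455 m and contact force between dip_basket and the fingers below 0.05 N and linear speed of dip_basket below 0.02 m/s), for 0.3 s.
2. the bezel ring lies in the standing basket, both let go (all of step 1 and x of bezel_ring in the frame of dip_basket between -0.033 and 0.033 m and y of bezel_ring in the frame of dip_basket between -0.022 and 0.022 m and z of bezel_ring in the frame of dip_basket between -0.003 and 0.03 m and contact force between bezel_ring and the fingers below 0.05 N), for 0.3 s.
At the end, for the whole second after the job is handed in: The basket hangs on the hook: bail_top within 12 mm of hook_seat along and across, -3 to 9 mm above it; the hook carries it (over 0.4 N), underside over 50 mm above the board, within 0.4 rad of upright, still (under 0.06 m/s, 0.8 rad/s), the bezel inside it (x of bail_top in the frame of hook_seat between -0.012 and 0.012 m and y of bail_top in the frame of hook_seat between -0.012 and 0.012 m and z of bail_top in the frame of hook_seat between -0.003 and 0.009 m and contact force between dip_basket and drain_stand above 0.4 N and height (world z) of dip_basket above 0.09 m and angle between dip_basket's own z axis and vertical below 0.4 rad and linear speed of dip_basket below 0.06 m/s and angular speed of dip_basket below 0.8 rad/s and x of bezel_ring in the frame of dip_basket between -0.033 and 0.033 m and y of bezel_ring in the frame of dip_basket between -0.022 and 0.022 m and z of bezel_ring in the frame of dip_basket between -0.003 and 0.03 m); the robot touches nothing.
It fails at once if a bystander (watch head, white lid, loupe) moved more than 25 mm (distance of any of watch_head, crystal_lid, loupe from where it was at the start of the episode above 0.025 m).
It also fails if it takes over 72 s, if anything falls off the work surface, if the arm or the gripper's body presses on something with over 40 N, if the wrist force passes 120 N, or if a joint passes its speed limit or range.

## Robot

A 6-joint arm with a two-finger parallel gripper is mounted at the origin on a cart in front of the work surface, level with it; the furniture and walls round the work are solid. World frame = base frame: x ahead of the robot, y to its left, z up, the work surface at z = 0. Lengths are in m, angles in degrees, forces in N, time in s.
With the tool pointing down it reaches from about 0.35 to 0.875 m from the base axis. Payload 4.2 kg.
Tool frame: the origin (TCP) lies at the very end of the fingers, on their centre line; the grasp point (between the pads) lies 19 mm behind it; z points along the fingers, y is the line along which they close (so a half turn about z gives the same grasp; the last joint's range is limited). The gripper opens to 87 mm and grips with 3 to 60 N. Pads are 19 mm wide; open, the fingers measure 117 mm over their backs; the gripper's body (75 mm by 190 mm) begins 51 mm behind the grasp point.
Start: joints at [-52.735, 22.042, 0.453, 0, -68.411, -14.817], TCP at [0.239, -0.578, 0.223] pointing down, gripper open.
Joint ranges: [-179.83, 179.83], [-69.29, 118.12], [-61.27, 80.66], [-181.25, 117.63], [-171.15, -9.14], [-177.46, 177.46]. Speed limits (degrees/s): [159.86, 159.86, 180, 180, 180, 180].

## Interface

Orientations are given as a 3x3 rotation matrix whose columns are the frame's x, y, z axes.
In Python, from station import sense, cams, r gives the robot as it stands. The module is installed in compiled form; this text tells all that it offers.
- The arm moves only by the tool step_arm, never from a script. Its argument "targets" is text: rows parted by semicolons, each of 4 numbers parted by spaces: the shift along the tool's x, y, z in cm, then the turn about the tool's z in degrees. In form: x y z turn; .... A call has 1 to 12 rows; each row shifts and turns the commanded pose from where the row before left it, along the tool's axes as they then stand; what a row does not reach is not made up. A row lasts 1/12 s, in which the tool goes at most 41.7 mm and 7.16 degrees, less where a joint would pass 70% of its speed; a pose out of reach is approached as far as the arm can. A call with a gripper value outside its range is refused whole. "claw" is the finger opening in cm, from 0 to 8.7, set as the call begins (left out, the last holds). The fingers move at their own pace and stop on an object; the grip force is fixed at half the most. Time passes only in rows, so rows that do not move let the fingers close. It gives the time, the measured TCP pose, the force, the opening and the grip force at its end, in the units of the state.
- sense(): the state, without advancing time (a new reading comes with each control period).
- cams.capture(name): name is "scene" or "top" or "wrist"; returns a dict with "frame" (384x512x3 uint8, blue, green, red), "vertical_fov" (degrees; the focal length in pixels is half the picture's height over the tangent of half this angle, whatever the lens; pixels are square), "cx", "cy" (the principal point, pixels), "eye" and "rotation" of the camera in the world; the wrist camera has in their place "tool_from_camera" (4x4, takes a point from camera to tool coordinates, whose origin is the TCP and whose axes are the flange's). Camera axes: x right, y down, z forward; pixel columns grow to the right and rows downward; lengths in m; the calibration is good to about 2 mm. The wrist camera is an equidistant fisheye: a pixel r from the principal point sees the ray r / f radians off the axis. A picture is of the moment at which its call begins: read the wrist's pose just before it. There is no depth.
- r.finish_job(): hands the job in; it is judged then, once.
The state is a dict: "time_s": time; "joints": joint angles; "joint_velocities": joint speeds; "effort": joint torques, N m; "tcp_pos": TCP position; "ee_rot": TCP orientation; "wrist_force": force on the tool from outside, world axes, zero at the start; "moment": the same for the moment, N m; "gripper_width": opening from 0.0 (shut) to 1.0 (fully open); "gripper_force": force on a finger pad.
Only numpy, scipy, OpenCV 4.12 (cv2) and the standard library are available. Lean on these libraries where they do the work, as an engineer would, in place of code of your own. Each camera call takes 0.05 s, during which the arm holds its last target. There are 200 camera calls.

## Working session

There is one attempt and no reset: what is moved stays moved. The work goes in short steps, Python scripts to look and compute and a tool call to move; the robot and the scene stay as the last step left them, time stands still between calls to the robot, and variables do not carry over. Pictures are saved under pics/ and viewed, at most 10 in all, crops included, and the job is handed in when it is done.

Besides the shell and the picture viewer there is one more tool, called after "Call:" by a JSON object that holds its "api" and its "payload". step_arm: Moves the arm, as the interface text tells. Its arguments: {"type":"object","properties":{"targets":{"type":"string"},"claw":{"type":"number"}},"required":["targets"]}

```bash
mkdir -p pics
cat > h.py <<'E'
import numpy as np, cv2
from station import sense, cams, r
def cap(n):
    s=sense(); c=cams.capture(n)
    f=192/np.tan(np.radians(c["vertical_fov"])/2); c["f"]=f
    if n=="wrist":
        T=np.array(c["tool_from_camera"]); R=np.array(s["ee_rot"])
        c["eye"]=R@T[:3,3]+np.array(s["tcp_pos"]); c["R"]=R@T[:3,:3]
    else: c["R"]=np.array(c["rotation"]); c["eye"]=np.array(c["eye"])
    c["n"]=n; return c
def ray(c,u,v):
    d=np.array([u-c["cx"],v-c["cy"]])/c["f"]
    if c["n"]=="wrist":
        t=np.hypot(*d); d=np.r_[d/t*np.sin(t),np.cos(t)] if t>0 else np.r_[0,0,1.]
    else: d=np.r_[d,1]
    return c["R"]@d
def onz(c,u,v,z):
    d=ray(c,u,v); return c["eye"]+d*(z-c["eye"][2])/d[2]
def proj(c,P):
    p=c["R"].T@(np.array(P)-c["eye"])
    if c["n"]=="wrist":
        t=np.arctan2(np.hypot(p[0],p[1]),p[2]); k=t/max(np.hypot(p[0],p[1]),1e-9)
    else: k=1/p[2]
    return np.r_[c["cx"],c["cy"]]+c["f"]*k*p[:2]
def tri(c1,p1,c2,p2):
    a=ray(c1,*p1);b=ray(c2,*p2);A=np.c_[a,-b];x=np.linalg.lstsq(A,c2["eye"]-c1["eye"],rcond=None)[0]
    P=c1["eye"]+a*x[0];Q=c2["eye"]+b*x[1]; return (P+Q)/2,np.linalg.norm(P-Q)
E
python3 - <<'E'
from h import *
import pickle
for n in("scene","top"):
    c=cap(n); pickle.dump(c,open(n+".pkl","wb")); print(n,c["f"],c["cx"],c["cy"],c["eye"],c["R"].round(3).tolist())
    cv2.imwrite(f"pics/{n}0.png",cv2.resize(c["frame"],(800,600),interpolation=cv2.INTER_CUBIC))
s=sense();print(s["ee_rot"],s["tcp_pos"],s["gripper_width"])
E
```

```text
scene 498.7558296817283 252.2713905070362 191.8597657922983 [-0.18243021 -0.64895332  0.47815626] [[0.561, -0.313, 0.766], [-0.828, -0.222, 0.515], [0.009, -0.924, -0.383]]
top 413.20820267253 254.02829634032864 185.57979038099947 [ 0.31326458 -0.22190645  0.99202487] [[-0.012, -0.981, 0.193], [-1.0, 0.015, 0.017], [-0.019, -0.193, -0.981]]
[[-9.24285856e-01 -3.81700104e-01 -8.29300673e-04]
 [-3.81700994e-01  9.24284170e-01  1.76776437e-03]
 [ 9.17536417e-05  1.95046449e-03 -9.99998094e-01]] [ 0.23846398 -0.57714716  0.22156768] 0.997741295679303
```

View pics/scene0.png

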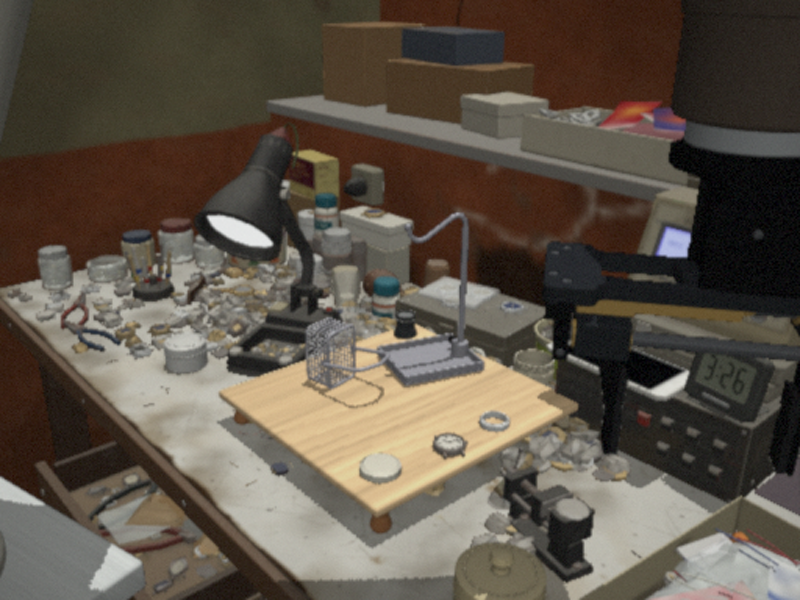

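View pics/top0.png

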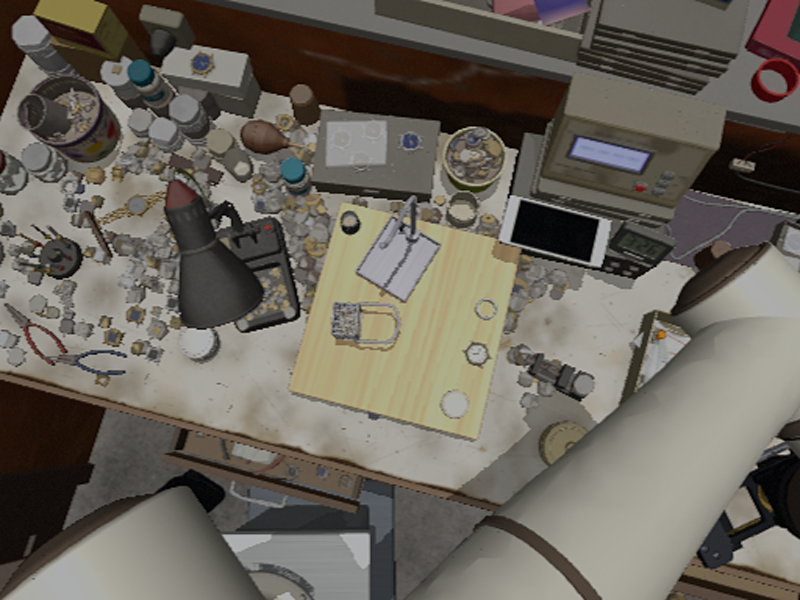

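Scene view: the basket is on its end at about (330,355), bail toward the lower right. The stand is at (430,300), hook tip near (415,240). The ring is at (495,421), the watch at (450,443), the lid at (380,466) and the loupe at (405,325). Top view: basket at (347,322), bail top near (400,325), ring (485,309), stand tray (398,262). I'll zoom in for the measurements.

Run:
```python
from h import *
import pickle
t=pickle.load(open("top.pkl","rb"))["frame"];s=pickle.load(open("scene.pkl","rb"))["frame"]
a=cv2.resize(t[120:285,180:345],None,fx=3.6,fy=3.6,interpolation=cv2.INTER_CUBIC)[:594,:594]
b=cv2.resize(s[125:325,130:390],(780,600),interpolation=cv2.INTER_CUBIC)
cv2.imwrite("pics/topz.png",a);cv2.imwrite("pics/scz.png",b)
```

```text
(no output)
```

View pics/topz.png

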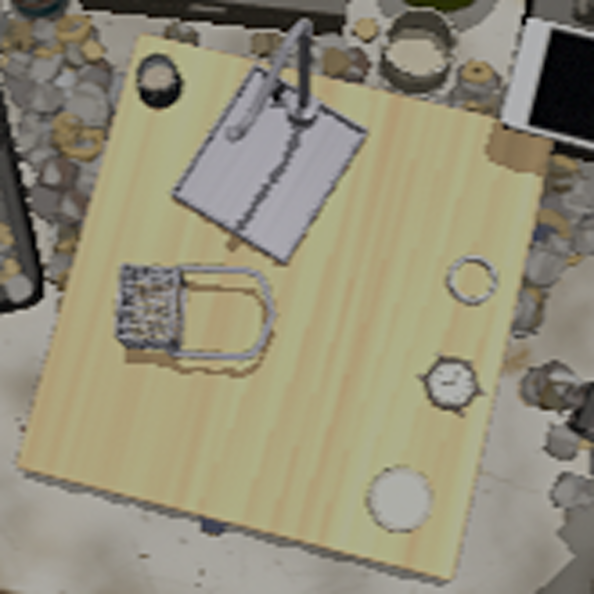

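View pics/scz.png

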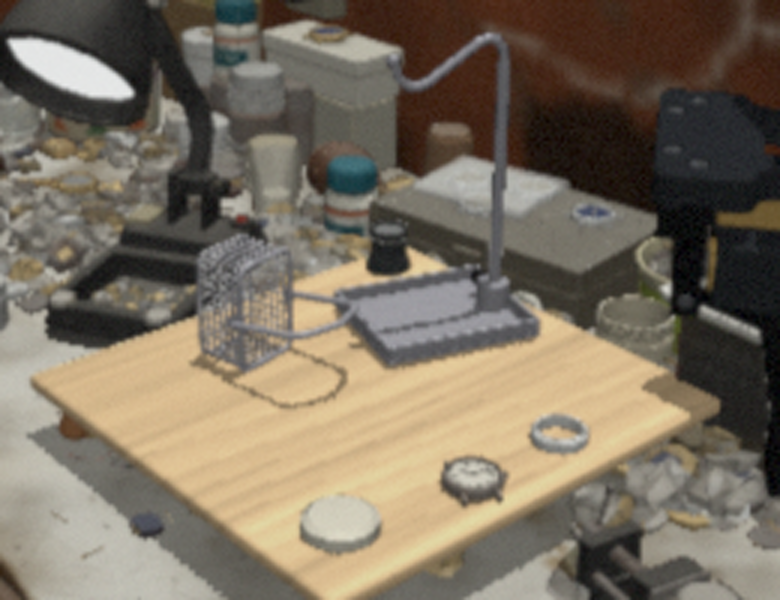

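Top crop: bail bar at (270,313), legs at v≈269 and 354, basket mouth edge at u≈183. Tray corners are (255,68), (366,130), (288,264) and (173,194), hook tip (235,132), ring (472,279). Scene crop: hook tip (395,62), post bend (497,38).

Run:
```python
from h import *
import pickle
t=pickle.load(open("top.pkl","rb"));s=pickle.load(open("scene.pkl","rb"))
T=lambda u,v:((u+.5)/3.6-.5+180,(v+.5)/3.6-.5+120)
S=lambda u,v:((u+.5)/3-.5+130,(v+.5)/3-.5+125)
P=lambda n,u,v,z:print(n,onz(t,*T(u,v),z).round(4))
for n,u,v,z in [("bar",270.5,313,.075),("legU",183,269,.075),("legL",183,354,.075),("legU2",240,271,.075),("legL2",240,356,.075),("bk tl",120,265,.11),("bk bl",120,348,.11),("bk tr",183,265,.11),("bk br",183,350,.11),("ring",472,279,.044),("watch",450,383,.045),("lid",400,498,.045),("loupe",160,75,.07),
 ("b1",140,35,.04),("b2",553,135,.04),("b3",447,578,.04),("b4",20,467,.04)]: P(n,u,v,z)
c=[onz(t,*T(*p),.055) for p in [(255,68),(366,130),(288,264),(173,194)]]
print("tray",np.round(c,4).tolist(),np.mean(c,0)); ctr=np.mean(c,0)
d=(c[0]+c[1]-c[2]-c[3]);print("yaw x",np.degrees(np.arctan2(d[1],d[0])))
tip=tri(t,T(235,132),s,S(395,62));bend=tri(t,T(303,24),s,S(497,38));print("tip",tip,"bend",bend)
e=bend[0]-tip[0];print("hook yaw",np.degrees(np.arctan2(e[1],e[0])))
print("ring scene",onz(s,*S(560,432),.044),"bar scene",onz(s,*S(346,316),.075))
```

```text
bar [ 0.4458 -0.2075  0.075 ]
legU [ 0.4744 -0.153   0.075 ]
legL [ 0.421  -0.1529  0.075 ]
legU2 [ 0.4726 -0.1887  0.075 ]
legL2 [ 0.4192 -0.1883  0.075 ]
bk tl [ 0.4713 -0.1176  0.11  ]
bk bl [ 0.421  -0.1179  0.11  ]
bk tr [ 0.4707 -0.1556  0.11  ]
bk br [ 0.4193 -0.1556  0.11  ]
ring [ 0.4705 -0.3371  0.044 ]
watch [ 0.4036 -0.3205  0.045 ]
lid [ 0.3321 -0.2867  0.045 ]
loupe [ 0.6029 -0.1378  0.07  ]
b1 [ 0.6405 -0.1216  0.04  ]
b2 [ 0.5664 -0.3945  0.04  ]
b3 [ 0.2827 -0.3148  0.04  ]
b4 [ 0.3545 -0.0466  0.04  ]
tray [[0.6112, -0.199, 0.055], [0.5679, -0.2707, 0.055], [0.4802, -0.2187, 0.055], [0.5273, -0.1451, 0.055]] [ 0.54664333 -0.20837373  0.055     ]
yaw x -31.671031359605383
tip (array([ 0.52388662, -0.1919013 ,  0.21758723]), np.float64(0.00024354537450568773)) bend (array([ 0.58101919, -0.22867642,  0.22506932]), np.float64(0.0015766392744762496))
hook yaw -32.76859563258655
ring scene [ 0.47162121 -0.3385869   0.044     ] bar scene [ 0.46920203 -0.19579985  0.075     ]
```

Call:
{"api": "step_arm", "payload": {"targets": "0 0 0 6.35;0 0 0 6.35;0 0 0 6.35;0 0 0 6.35;-1 2 0 0;-1 2 0 0;-1 2 0 0;-1 2 0 0;-1 2 0 0;-1 2 0 0;-1 2 0 0;-1 2 0 0", "claw": 4}}

```text
time_s: 1.1
tcp_pos: [0.327, -0.4207, 0.2221]
ee_rot: [[-0.999, 0.052, -0.001], [0.052, 0.999, 0.001], [0.001, 0.001, -1.0]]
wrist_force: [0.5, -0.6, -0.0]
gripper_width: 0.461
gripper_force: 0.0
```

Call:
{"api": "step_arm", "payload": {"targets": "-1 2 1 0;-1 2 1 0;-1 2 1 0;-1 2 1 0;-1 2 1 0;-1 2 1 0;-1 2 1 0;-1 2 1 0;-1 2 1 0;-1 2 1 0;-0.8 1.8 0 0;0 0 0 0"}}

```text
time_s: 2.1
tcp_pos: [0.4467, -0.2077, 0.1217]
ee_rot: [[-0.999, 0.048, -0.001], [0.048, 0.999, 0.0], [0.001, 0.0, -1.0]]
wrist_force: [0.7, 0.6, 0.4]
gripper_width: 0.462
gripper_force: 0.0
```

```bash
cat >> h.py <<'E'
def go(P,s=None):
    s=s or sense(); return (np.array(s["ee_rot"]).T@(np.array(P)-np.array(s["tcp_pos"]))*100).round(2)
def yaw():
    R=np.array(sense()["ee_rot"]); return np.degrees(np.arctan2(R[1,1],R[0,1]))
E
python3 - <<'E'
from h import *
c=cap("wrist");f=c["frame"]
s=sense();print(s["tcp_pos"],s["time_s"],yaw(),s["gripper_width"],s["wrist_force"],proj(c,(.446,-.209,.075)))
cv2.imwrite("pics/w1.png",cv2.resize(f,(800,600),interpolation=cv2.INTER_CUBIC))
E
```

```text
[ 0.44624467 -0.20867157  0.12208762] 2.15 87.21078738055586 0.4629352749428364 [-0.66533715  0.54795183 -0.67330149] [253.96394037 214.03687001]
```

View pics/w1.png

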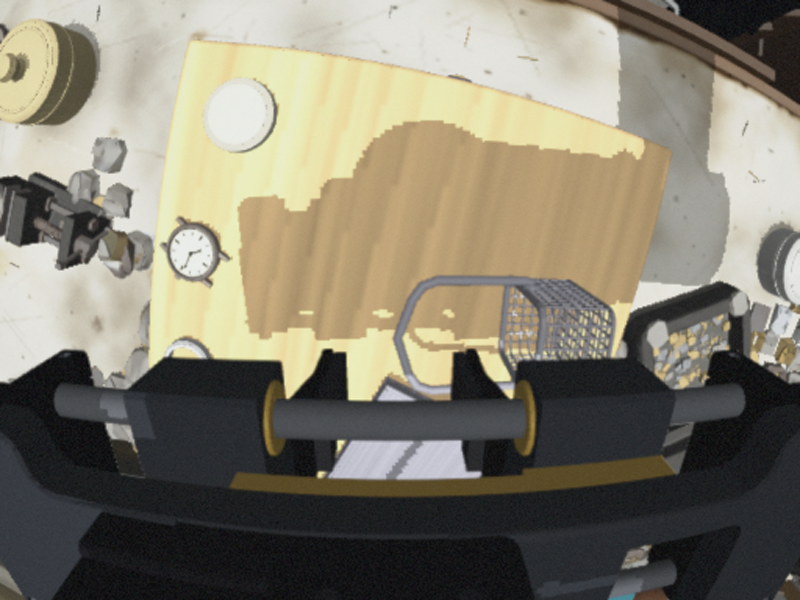

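Wrist view: the bail bar is at (402,333), where I predicted (397,334). The pads straddle it. Descend and close lightly.

Call:
{"api": "step_arm", "payload": {"targets": "0 0.1 1 0;0 0 1 0;0 0 1 0;0 0 1 0;0 0 1 0;0 0 0.5 0;0 0 0 0;0 0 0 0"}}

```text
time_s: 2.82
tcp_pos: [0.4458, -0.2093, 0.0677]
ee_rot: [[-0.999, 0.052, -0.0], [0.052, 0.999, -0.0], [0.0, -0.0, -1.0]]
wrist_force: [-0.4, 0.1, 1.0]
gripper_width: 0.463
gripper_force: 0.0
```

Call:
{"api": "step_arm", "payload": {"targets": "0 0 0 0;0 0 0 0;0 0 0 0;0 0 0 0;0 0 0 0;0 0 0 0;0 0 0 0;0 0 0 0", "claw": 0.4}}

```text
time_s: 3.48
tcp_pos: [0.4458, -0.2087, 0.0675]
ee_rot: [[-0.999, 0.051, -0.0], [0.051, 0.999, 0.0], [0.0, 0.0, -1.0]]
wrist_force: [-0.5, -0.3, 0.2]
gripper_width: 0.058
gripper_force: 17.2
```

Call:
{"api": "step_arm", "payload": {"targets": "0 0 0 0;0 0 0 0;0 0 -0.5 0;0 0 -0.5 0;0 0 -0.5 0;0 0 -0.5 0;0 0 -0.5 0;0 0 -0.5 0;0 0 -0.5 0;0 0 -0.5 0;0 0 -0.5 0;0 0 -0.5 0", "claw": 0}}

```text
time_s: 4.48
tcp_pos: [0.4459, -0.2088, 0.1181]
ee_rot: [[-0.999, 0.052, 0.0], [0.052, 0.999, 0.0], [-0.0, 0.0, -1.0]]
wrist_force: [0.2, 0.5, -0.8]
gripper_width: 0.051
gripper_force: 28.5
```

Call:
{"api": "step_arm", "payload": {"targets": "0 0 -0.5 0;0 0 -0.5 0;0 0 -0.5 0;0 0 -0.5 0;0 0 -0.5 0;0 0 -0.5 0;0 0 -0.5 0;0 0 -0.5 0;0 0 0 0;0 0 0 0;0 0 0 0;0 0 0 0"}}

```text
time_s: 5.48
tcp_pos: [0.4457, -0.2087, 0.1572]
ee_rot: [[-0.999, 0.052, -0.001], [0.052, 0.999, 0.0], [0.001, 0.0, -1.0]]
wrist_force: [0.3, 0.5, -2.2]
gripper_width: 0.051
gripper_force: 28.5
```

Run:
```python
from h import *
c=cap("scene");f=c["frame"]
s=sense();print(s["tcp_pos"],s["wrist_force"],s["gripper_width"]*87,s["gripper_force"])
cv2.imwrite("pics/s2.png",cv2.resize(f[125:325,130:390],(780,600),interpolation=cv2.INTER_CUBIC))
```

```text
[ 0.44571614 -0.20875689  0.15721403] [-0.30984415 -0.21288379 -1.48236966] 4.211639898849263 28.542713038623333
```

View pics/s2.png

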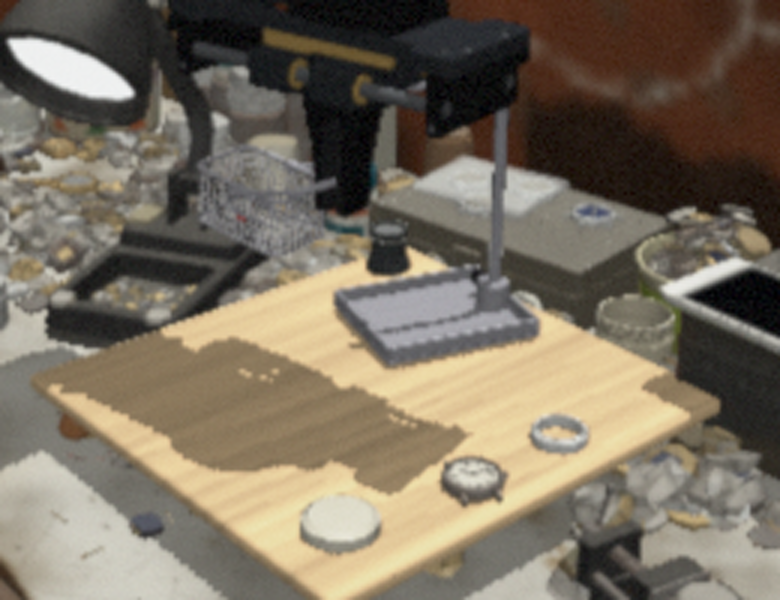

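Scene view: the basket hangs upright below a nearly level bail at (265,200), held at (335,183). Move it clear of the stand and set it down.

Call:
{"api": "step_arm", "payload": {"targets": "0.75 0 0.4 0;0.75 0 0.8 0;0.75 0 0.8 0;0.75 0 0.8 0;0.75 0 0.8 0;0.75 0 0.8 0;0 0 0.8 0;0 0 0.8 0;0 0 0.8 0;0 0 0.5 0;0 0 0.5 0;0 0 0.5 0"}}

```text
time_s: 6.53
tcp_pos: [0.4014, -0.2065, 0.074]
ee_rot: [[-0.999, 0.051, 0.0], [0.051, 0.999, -0.0], [-0.0, -0.0, -1.0]]
wrist_force: [0.0, 0.0, -0.5]
gripper_width: 0.051
gripper_force: 28.5
```

Call:
{"api": "step_arm", "payload": {"targets": "0 0 0.3 0;0 0 0.3 0;0 0 0.3 0;0 0 0 0;0 0 0 0;0 0 0 0"}}

```text
time_s: 7.03
tcp_pos: [0.4011, -0.2065, 0.0657]
ee_rot: [[-0.999, 0.052, 0.0], [0.052, 0.999, 0.0], [-0.0, 0.0, -1.0]]
wrist_force: [0.2, -0.8, -0.6]
gripper_width: 0.049
gripper_force: 28.5
```

Run:
```python
from h import *
c=cap("scene");f=c["frame"]
s=sense();print(s["tcp_pos"],s["wrist_force"],s["gripper_width"]*87,s["gripper_force"])
cv2.imwrite("pics/s3.png",cv2.resize(f[125:325,130:390],(780,600),interpolation=cv2.INTER_CUBIC))
```

```text
[ 0.40106828 -0.20646022  0.06571223] [ 0.00359532 -0.39232763 -0.26249192] 4.674977992560043 28.511659568175673
```

View pics/s3.png

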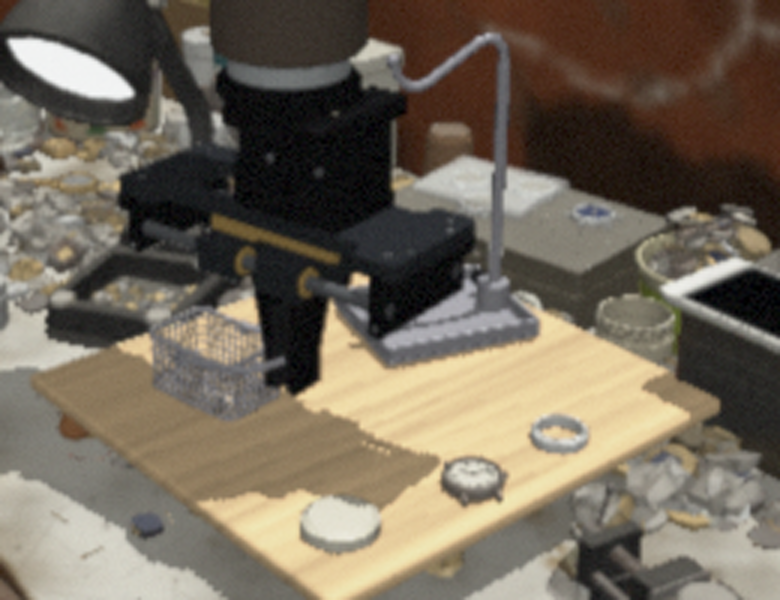

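Scene view: the basket is standing on the board at (215,360), the bail held level at (275,365). Release with a narrow opening and rise, then head for the ring.

Call:
{"api": "step_arm", "payload": {"targets": "0 0 0 0;0 0 0 0;0 0 0 0;0 0 0 0;0 0 -1 0;0 0 -1 0;0 0 -2 0;0 0 -2 0;0 0 -3 0;0 0 -3 0;0 0 0 0;0 0 0 0", "claw": 1.4}}

```text
time_s: 8.08
tcp_pos: [0.4021, -0.2066, 0.1873]
ee_rot: [[-0.999, 0.052, 0.005], [0.052, 0.999, -0.001], [-0.005, -0.0, -1.0]]
wrist_force: [0.1, -0.5, -1.0]
gripper_width: 0.158
gripper_force: 0.0
```

Run:
```python
from h import *
import pickle
s=sense();print(s["tcp_pos"],s["time_s"],s["wrist_force"],go((.471,-.338,.15)))
c=cap("wrist");pickle.dump(c,open("w4.pkl","wb"));f=c["frame"]
t=cap("top");pickle.dump(t,open("top4.pkl","wb"))
b=cv2.resize(t["frame"][180:270,180:270],(360,360),interpolation=cv2.INTER_CUBIC)
a=cv2.resize(f,(440,330));o=np.zeros((360,800,3),np.uint8);o[:330,:440]=a;o[:,440:]=b
cv2.imwrite("pics/w4.png",o)
```

```text
[ 0.40205955 -0.2065738   0.18730612] 8.0833 [ 0.0993193  -0.46247299 -1.04563257] [ -7.54 -12.77   3.77]
```

View pics/w4.png

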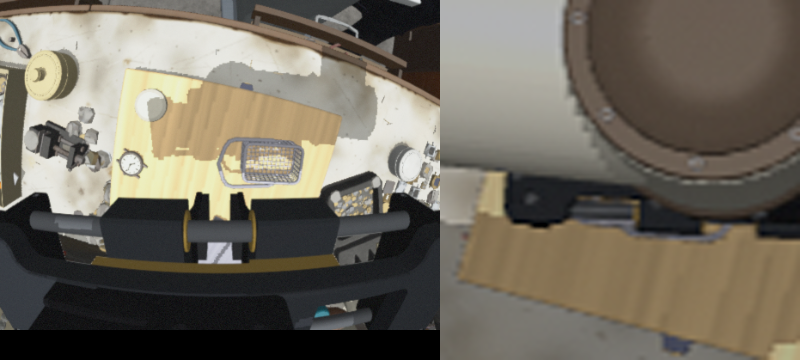

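The wrist view shows the basket standing free at (272,162), bail leaning level to the left. Now pick up the ring.

Call:
{"api": "step_arm", "payload": {"targets": "-0.5 -0.8 0 0;-1 -1.7 0 0;-1 -1.7 0 0;-1 -1.7 0.5 0;-1 -1.7 1 0;-1 -1.7 1 0;-1 -1.7 1 0;-0.8 -1.5 1 0;-0.24 -0.27 1 0;0 0 1.5 0;0 0 1.5 0;0 0 1 0", "claw": 5}}

```text
time_s: 9.18
tcp_pos: [0.4683, -0.3375, 0.0876]
ee_rot: [[-0.999, 0.052, -0.004], [0.052, 0.999, 0.002], [0.004, 0.002, -1.0]]
wrist_force: [0.4, 0.1, 0.2]
gripper_width: 0.574
gripper_force: 0.0
```

Run:
```python
from h import *
import pickle
print(sense()["tcp_pos"],go((.471,-.338,.0425)))
w=pickle.load(open("w4.pkl","rb"));k=512/440
P=[onz(w,u*k,v*k,.076) for u,v in [(242,142),(302,141),(305,183),(243,184)]];print(np.round(P,4),np.mean(P,0))
c=cap("wrist")
p=proj(c,(.471,-.338,.044));print(p)
g=c["frame"];u,v=p.astype(int);sub=g[max(v-45,0):v+45,u-60:u+60]
hsv=cv2.cvtColor(sub,cv2.COLOR_BGR2HSV);m=((hsv[...,1]<50)&(hsv[...,2]>90)).astype(np.uint8)
n,l,st,ce=cv2.connectedComponentsWithStats(m)
for i in range(1,n):
    if st[i,4]>60: q=ce[i]+(u-60,max(v-45,0));print(st[i],q,onz(c,*q,.044).round(4))
cv2.imwrite("pics/ring.png",cv2.resize(g,(800,600)))
```

```text
[ 0.46827575 -0.33752089  0.08761988] [-0.29 -0.04  4.51]
[[ 0.3781 -0.1811  0.076 ]
 [ 0.3795 -0.1127  0.076 ]
 [ 0.4301 -0.107   0.076 ]
 [ 0.4268 -0.1812  0.076 ]] [ 0.4036407  -0.14550876  0.076     ]
[255.22751126 219.89441424]
[ 0  0 10 24 82] [197.17073171 181.20731707] [ 0.4393 -0.3784  0.044 ]
[  0   0  28  56 858] [208.17365967 198.63170163] [ 0.4528 -0.3715  0.044 ]
[ 40  25  43  42 722] [255.88365651 219.78393352] [ 0.4709 -0.3375  0.044 ]
[ 25  57   9  25 114] [223.45614035 243.89473684] [ 0.4896 -0.3634  0.044 ]
```

Call:
{"api": "step_arm", "payload": {"targets": "-0.3 0 0.5 0;0 0 1 0;0 0 1 0;0 0 1 0;0 0 0.5 0;0 0 0.4 0;0 0 0.1 0;0 0 0 0;0 0 0 0"}}

```text
time_s: 9.98
tcp_pos: [0.473, -0.3382, 0.0459]
ee_rot: [[-0.999, 0.051, 0.001], [0.051, 0.999, -0.0], [-0.001, -0.0, -1.0]]
wrist_force: [0.2, -0.3, 0.4]
gripper_width: 0.574
gripper_force: 0.0
```

Call:
{"api": "step_arm", "payload": {"targets": "0 0 0 0;0 0 0 0;0 0 0 0;0 0 0 0;0 0 0 0;0 0 0 0;0 0 0 0", "claw": 2.5}}

```text
time_s: 10.57
tcp_pos: [0.474, -0.3386, 0.0482]
ee_rot: [[-0.999, 0.05, 0.003], [0.05, 0.999, -0.002], [-0.003, -0.002, -1.0]]
wrist_force: [-2.6, 3.1, 12.7]
gripper_width: 0.297
gripper_force: 10.6
```

The fingers were too high and slid onto the ring's top. Reopen and check.

Call:
{"api": "step_arm", "payload": {"targets": "0 0 0 0;0 0 0 0;0 0 -0.5 0;0 0 -0.5 0;0 0 -1 0;0 0 -1 0;0 0 -1 0;0 0 0 0;0 0 0 0", "claw": 5}}

```text
time_s: 11.32
tcp_pos: [0.4732, -0.3382, 0.0866]
ee_rot: [[-0.999, 0.052, 0.002], [0.052, 0.999, -0.001], [-0.002, -0.001, -1.0]]
wrist_force: [-0.0, 0.0, 0.2]
gripper_width: 0.571
gripper_force: 0.0
```

```bash
cat > ring.py <<'E'
from h import *
s=sense();print(s["tcp_pos"],s["wrist_force"],s["gripper_width"]*87,s["joints"])
c=cap("wrist")
p=proj(c,(.471,-.338,.044))
g=c["frame"];u,v=p.astype(int);sub=g[max(v-45,0):v+45,u-60:u+60]
hsv=cv2.cvtColor(sub,cv2.COLOR_BGR2HSV);m=((hsv[...,1]<50)&(hsv[...,2]>90)).astype(np.uint8)
n,l,st,ce=cv2.connectedComponentsWithStats(m)
for i in range(1,n):
    if st[i,4]>200: q=ce[i]+(u-60,max(v-45,0));R=onz(c,*q,.044);print(st[i],R.round(4),go(np.r_[R[:2],.0425]))
cv2.imwrite("pics/ring2.png",cv2.resize(g,(800,600)))
E
python3 ring.py
```

```text
[ 0.47321916 -0.33819555  0.08655409] [-0.02803185  0.01927872  0.17522036] 49.70259064745441 [-1.96084093e+01  2.53211434e+01 -1.59445367e+01 -6.11890285e-03
 -4.86165799e+01 -7.33416747e+01]
[  0   0  28  62 978] [ 0.4556 -0.3722  0.044 ] [ 1.53 -3.5   4.33]
[ 38  25  44  43 731] [ 0.4712 -0.339   0.044 ] [ 0.14 -0.11  4.33]
```

Call:
{"api": "step_arm", "payload": {"targets": "0.14 -0.1 1 0;0 0 1 0;0 0 1 0;0 0 0.8 0;0 0 0.4 0;0 0 0.2 0;0 0 0 0;0 0 0 0;0 0 0 0"}}

```text
time_s: 12.12
tcp_pos: [0.4716, -0.3391, 0.0416]
ee_rot: [[-0.999, 0.051, 0.001], [0.051, 0.999, -0.0], [-0.001, -0.0, -1.0]]
wrist_force: [-0.8, 0.8, 0.3]
gripper_width: 0.578
gripper_force: 0.0
```

Call:
{"api": "step_arm", "payload": {"targets": "0 0 0 0;0 0 0 0;0 0 0 0;0 0 0 0;0 0 0 0;0 0 0 0;0 0 0 0", "claw": 2.5}}

```text
time_s: 12.7
tcp_pos: [0.4713, -0.339, 0.0416]
ee_rot: [[-0.999, 0.051, 0.0], [0.051, 0.999, -0.0], [-0.0, -0.0, -1.0]]
wrist_force: [-0.3, 0.4, 0.7]
gripper_width: 0.344
gripper_force: 30.0
```

Call:
{"api": "step_arm", "payload": {"targets": "0 0 -0.5 0;0 0 -1 0;0 0 -1.5 0;0 0 -2 0;0 0 -2 0;0 0 -1.5 0;0 0 -1 0;0 0 -0.5 0;0 0 0 0;0 0 0 0"}}

```text
time_s: 13.53
tcp_pos: [0.4709, -0.3387, 0.1412]
ee_rot: [[-0.999, 0.052, -0.0], [0.052, 0.999, 0.001], [0.0, 0.001, -1.0]]
wrist_force: [0.0, 0.1, 0.0]
gripper_width: 0.344
gripper_force: 30.0
```

Run:
```python
from h import *
s=sense();print(s["tcp_pos"],s["gripper_width"]*87,s["gripper_force"],go((.402,-.144,.12)))
c=cap("wrist");g=c["frame"]
o=np.zeros((340,800,3),np.uint8)
u,v=proj(c,s["tcp_pos"]).astype(int);o[:300,:400]=cv2.resize(g[v-60:v+60,u-80:u+80],(400,300))
u2,v2=proj(c,(.402,-.160,.076)).astype(int);print(u,v,u2,v2);a=max(u2-80,0);a=min(a,352);b=max(v2-60,0)
o[:300,400:]=cv2.resize(g[b:b+120,a:a+160],(400,300));print(a,b)
cv2.imwrite("pics/hold.png",o)
```

```text
[ 0.47092155 -0.33874511  0.14122253] 29.958171855608512 29.999910694314167 [ 7.89 19.09  2.14]
255 241 452 121
352 61
```

View pics/hold.png

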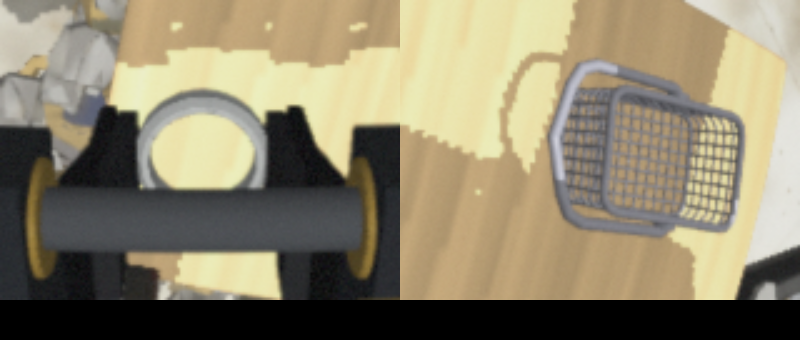

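The ring is held centred between the pads. On the right is the basket, mouth corners (608,90), (743,118), (728,230), (602,213), bail out to the left.

Run:
```python
from h import *
c=cap("wrist")
P=[onz(c,352+(u-400)/2.5,61+v/2.5,.076) for u,v in [(606,90),(743,118),(728,230),(602,213)]];print(np.round(P,4))
m=np.mean(P,0);print(m,go((*m[:2],.12)),yaw(), [onz(c,352+(u-400)/2.5,61+v/2.5,.074).round(4) for u,v in[(553,134),(678,88),(668,228),(583,65),(568,220)]])
```

```text
[[ 0.3814 -0.1812  0.076 ]
 [ 0.3862 -0.1117  0.076 ]
 [ 0.4299 -0.1176  0.076 ]
 [ 0.4243 -0.182   0.076 ]]
[ 0.40547092 -0.14813456  0.076     ] [ 7.48 18.69  2.08] 87.03592478141822 [array([ 0.3977, -0.2024,  0.074 ]), array([ 0.3778, -0.1456,  0.074 ]), array([ 0.4298, -0.1487,  0.074 ]), array([ 0.3732, -0.1895,  0.074 ]), array([ 0.4271, -0.1953,  0.074 ])]
```

Call:
{"api": "step_arm", "payload": {"targets": "0.5 1.2 0 0;0.8 2 0 0;0.8 2 0 0;0.8 2 0 0;0.8 2 0 0;0.8 2 0 0;0.8 2 0 0;0.8 2 0 0;0.8 1.9 0 0;0.6 1.75 0 0;0 0 0 0;0 0 0 0"}}

```text
time_s: 14.63
tcp_pos: [0.4057, -0.1464, 0.1412]
ee_rot: [[-0.999, 0.05, -0.001], [0.05, 0.999, -0.0], [0.001, -0.0, -1.0]]
wrist_force: [0.5, -1.1, 0.1]
gripper_width: 0.344
gripper_force: 30.0
```

Call:
{"api": "step_arm", "payload": {"targets": "0 0 1 0;0 0 1 0;0 0 1 0;0 0 1 0;0 0 1 0;0 0 0.6 0;0 0 0.4 0;0 0 0 0;0 0 0 0"}}

```text
time_s: 15.38
tcp_pos: [0.4063, -0.1472, 0.0815]
ee_rot: [[-0.999, 0.052, -0.0], [0.052, 0.999, -0.0], [0.0, -0.0, -1.0]]
wrist_force: [0.5, 1.0, 1.0]
gripper_width: 0.344
gripper_force: 30.0
```

Call:
{"api": "step_arm", "payload": {"targets": "0.2 0 0 0;0 0 0.1 0;0 0 0 0;0 0 0 0"}}

```text
time_s: 15.72
tcp_pos: [0.4042, -0.1467, 0.0808]
ee_rot: [[-0.999, 0.051, 0.001], [0.051, 0.999, 0.0], [-0.001, 0.0, -1.0]]
wrist_force: [-0.1, 0.1, -0.0]
gripper_width: 0.343
gripper_force: 30.0
```

Call:
{"api": "step_arm", "payload": {"targets": "0 0 0 0;0 0 0 0;0 0 0 0;0 0 0 0;0 0 0 0;0 0 -1 0;0 0 -2 0;0 0 -3 0;0 0 -3 0;0 0 0 0;0 0 0 0", "claw": 4.5}}

```text
time_s: 16.63
tcp_pos: [0.4052, -0.1467, 0.1722]
ee_rot: [[-0.999, 0.051, 0.005], [0.051, 0.999, 0.0], [-0.005, 0.0, -1.0]]
wrist_force: [-0.1, 0.9, -0.8]
gripper_width: 0.511
gripper_force: 0.0
```

Call:
{"api": "step_arm", "payload": {"targets": "0 -2 0 0;0 -3 0 0;0 -3 0 0;0 -3 0 0;0 -1 0 0;0 0 0 0;0 0 0 0"}}

```text
time_s: 17.22
tcp_pos: [0.397, -0.2665, 0.1693]
ee_rot: [[-0.999, 0.053, -0.002], [0.053, 0.999, 0.001], [0.003, 0.001, -1.0]]
wrist_force: [-0.5, 0.1, 0.6]
gripper_width: 0.516
gripper_force: 0.0
```

Run:
```python
from h import *
import pickle
s=sense();print(s["tcp_pos"],s["wrist_force"],s["time_s"])
c=cap("wrist");g=c["frame"];pickle.dump(c,open("w7.pkl","wb"))
u,v=proj(c,(.404,-.165,.076)).astype(int);print(u,v)
a=min(max(u-60,0),392);b=max(v-45,0);print(a,b)
o=cv2.resize(g[b:b+90,a:a+120],(800,600),interpolation=cv2.INTER_CUBIC)
cv2.imwrite("pics/in.png",o)
```

```text
[ 0.39701127 -0.26649118  0.16930221] [-0.48240195  0.05756496  0.62938368] 17.2167
363 198
303 153
```

View pics/in.png

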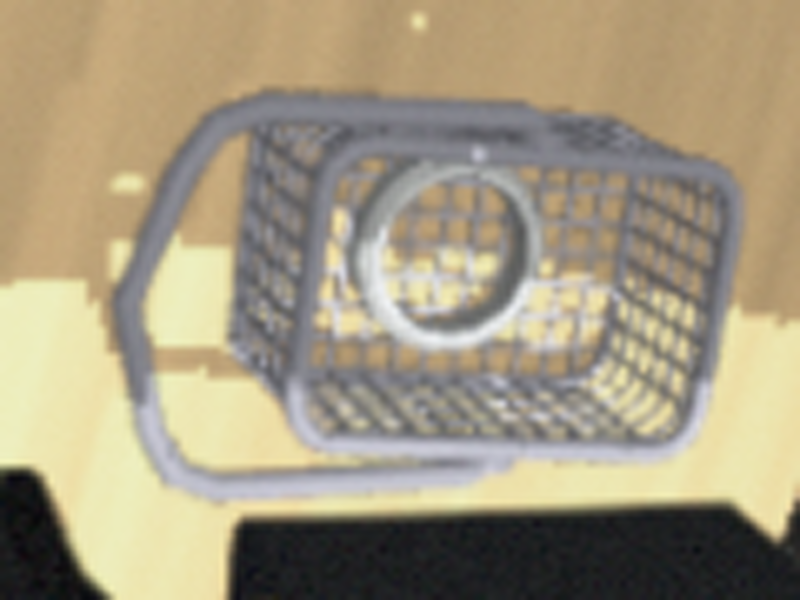

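The ring lies flat inside the basket at (450,255). The bail is still leaning out, its peak at (122,305). Now compute the bail bar position.

Run:
```python
from h import *
import pickle
c=pickle.load(open("w7.pkl","rb"))
q=lambda u,v:(303+u/6.667-.4,153+v/6.667-.4)
for z in(.06,.067,.074,.081,.09):print(z,onz(c,*q(125,303),z).round(4))
print([onz(c,*q(*p),.074).round(4) for p in[(200,120),(190,485),(500,110),(480,460)]])
P=[onz(c,*q(*p),.075) for p in [(325,155),(735,175),(700,445),(297,430)]];print(np.round(P,4),np.mean(P,0))
print(np.array(c["tool_from_camera"]).round(3))
s=sense();print(s["tcp_pos"],go((.400,-.205,.066)))
```

```text
0.06 [ 0.4059 -0.203   0.06  ]
0.067 [ 0.4038 -0.2045  0.067 ]
0.074 [ 0.4016 -0.2061  0.074 ]
0.081 [ 0.3994 -0.2076  0.081 ]
0.09 [ 0.3966 -0.2096  0.09  ]
[array([ 0.3762, -0.1956,  0.074 ]), array([ 0.4294, -0.1959,  0.074 ]), array([ 0.3764, -0.151 ,  0.074 ]), array([ 0.4289, -0.1508,  0.074 ])]
[[ 0.3816 -0.1778  0.075 ]
 [ 0.387  -0.1117  0.075 ]
 [ 0.4292 -0.1134  0.075 ]
 [ 0.4217 -0.1805  0.075 ]] [ 0.40487096 -0.1458274   0.075     ]
[[ 0.001 -0.962 -0.274  0.076]
 [ 1.     0.001 -0.    -0.   ]
 [ 0.001 -0.274  0.962 -0.163]
 [ 0.     0.     0.     1.   ]]
[ 0.39718676 -0.26601865  0.16960447] [ 0.02  6.1  10.37]
```

Call:
{"api": "step_arm", "payload": {"targets": "-0.1 1 0 0;-0.1 1.5 0 0;-0.1 1.5 0 0;-0.1 1.5 0.5 0;-0.1 0.5 1 0;0 0 1.5 0;0 0 1.5 0;0 0 1.5 0;0 0 1.5 0;0 0 1.5 0;0 0 0 0;0 0 0 0", "claw": 1.6}}

```text
time_s: 18.27
tcp_pos: [0.4057, -0.2058, 0.0804]
ee_rot: [[-0.999, 0.05, -0.002], [0.05, 0.999, 0.0], [0.002, 0.0, -1.0]]
wrist_force: [-0.2, -0.7, 0.1]
gripper_width: 0.182
gripper_force: 0.0
```

Run:
```python
from h import *
print(go((.402,-.206,.064)),sense()["tcp_pos"])
```

```text
[ 0.36 -0.04  1.64] [ 0.40566299 -0.20575102  0.08040612]
```

Call:
{"api": "step_arm", "payload": {"targets": "0.3 0 0.4 0;0 0 0.4 0;0 0 0.4 0;0 0 0.4 0;0 0 0 0;0 0 0 0"}}

```text
time_s: 18.77
tcp_pos: [0.4029, -0.2068, 0.0644]
ee_rot: [[-0.999, 0.052, -0.0], [0.052, 0.999, 0.0], [0.0, -0.0, -1.0]]
wrist_force: [-0.3, 0.4, 0.1]
gripper_width: 0.18
gripper_force: 0.0
```

Call:
{"api": "step_arm", "payload": {"targets": "0 0 0 0;0 0 0 0;0 0 0 0;0 0 0 0;0 0 0 0;0 0 0 0", "claw": 0.46}}

```text
time_s: 19.27
tcp_pos: [0.4028, -0.2068, 0.0646]
ee_rot: [[-0.999, 0.051, -0.0], [0.051, 0.999, 0.0], [0.0, 0.0, -1.0]]
wrist_force: [-1.1, 0.2, -0.1]
gripper_width: 0.056
gripper_force: 15.2
```

Call:
{"api": "step_arm", "payload": {"targets": "0 0 0 0;0 0 0 0;0 0.02 -0.55 0;0 0.07 -0.55 0;0 0.12 -0.54 0;0 0.17 -0.53 0", "claw": 0.47}}

```text
time_s: 19.77
tcp_pos: [0.4035, -0.203, 0.0871]
ee_rot: [[-0.999, 0.052, 0.001], [0.052, 0.999, -0.0], [-0.001, -0.0, -1.0]]
wrist_force: [0.6, 0.2, -0.9]
gripper_width: 0.057
gripper_force: 11.1
```

Call:
{"api": "step_arm", "payload": {"targets": "0 0.21 -0.51 0;0 0.26 -0.49 0;0 0.3 -0.47 0;0 0.34 -0.44 0;0 0.37 -0.41 0;0 0.41 -0.37 0;0 0 0 0", "claw": 0.46}}

```text
time_s: 20.35
tcp_pos: [0.4046, -0.1836, 0.114]
ee_rot: [[-0.999, 0.05, 0.001], [0.05, 0.999, -0.0], [-0.001, -0.0, -1.0]]
wrist_force: [-0.3, -0.4, 0.9]
gripper_width: 0.05
gripper_force: 2.0
```

Run:
```python
from h import *
import pickle
s=sense();print(s["tcp_pos"],s["wrist_force"],s["gripper_width"]*87,s["gripper_force"])
c=cap("scene");pickle.dump(c,open("s8.pkl","wb"))
w=cap("wrist");pickle.dump(w,open("w8.pkl","wb"))
# basket mask in scene: dark grey low-sat pixels vs wood
for nm,P in(("base",(.404,-.146,.04)),("mouth c1",(.4275,-.181,.076)),("tcp",s["tcp_pos"])):print(nm,proj(c,P).round(1),proj(w,P).round(1))
g=c["frame"];u,v=proj(c,(.404,-.146,.058)).astype(int)
hsv=cv2.cvtColor(g,cv2.COLOR_BGR2HSV)[v-35:v+35,u-40:u+50]
m=(hsv[...,1]<60)
for row in m[::2]:print("".join("#" if x else "." for x in row))
print(u-40,v-35)
```

```text
[ 0.40458921 -0.18362225  0.11404839] [-0.29999011 -0.42453399  0.94192997] 4.380968944404839 1.9872939633205533
base [200.5 254.2] [300.8 200.8]
mouth c1 [224.2 236.2] [261.2 247.4]
tcp [216.8 221.5] [256.4 241.5]
#######################################################.####..#..####################.....
#################################################.########.#...##.####################....
##################################################.#####..#####.##################........
########################################################...#.#.#........####..............
#######################################################.#..#.####.........................
#####....########################...#####################...#.#.......................####
######....###....#####.#########..#######################..#..##..................########
########..#####.#####...############################.....#...##...................########
############....###############################..............##...................########
##############.#######################..###.................##....
[... 1607 characters left out ...]
......#######################..........................
.............................................###############..............................
..................................................#######.................................
..........................................................................................
#####.....................................................................................
#######...................................................................................
##########................................................................................
############..............................................................................
160 210
```

Call:
{"api": "step_arm", "payload": {"targets": "0 0.44 -0.34 0;0 0.47 -0.3 0;0 0.49 -0.26 0;0 0.51 -0.21 0;0 0.53 -0.17 0;0 0.54 -0.12 0;0 0.55 -0.07 0;0 0 0 0", "claw": 0.44}}

```text
time_s: 21.12
tcp_pos: [0.4062, -0.148, 0.1281]
ee_rot: [[-0.999, 0.05, 0.001], [0.05, 0.999, 0.0], [-0.001, 0.0, -1.0]]
wrist_force: [0.7, 0.6, 0.5]
gripper_width: 0.052
gripper_force: 0.4
```

```bash
cat > asc.py <<'E'
from h import *
s=sense();print(s["tcp_pos"],s["time_s"],s["wrist_force"],s["gripper_width"]*87,s["gripper_force"])
c=cap("scene")
for nm,P in(("pivot near",(.377,-.146,.071)),("pivot far",(.431,-.146,.071)),("tcp",s["tcp_pos"])):print(nm,proj(c,P).round(1))
g=c["frame"];u,v=proj(c,(.404,-.146,.08)).astype(int)
hsv=cv2.cvtColor(g,cv2.COLOR_BGR2HSV)[v-44:v+40,u-45:u+50]
for row in hsv[::2]:print("".join("@" if x[2]<45 else "#" if x[1]<60 else "." for x in row))
print(u-45,v-44)
E
python3 asc.py
```

```text
[ 0.40616733 -0.14799601  0.12805239] 21.1167 [0.70528801 0.58438264 0.50573218] 4.4864891670331435 0.4093161486525787
pivot near [189.7 244.6]
pivot far [209.7 232.7]
tcp [200.6 208.4]
.....##..########################@@@@@@@@@@@@@@@@@@@@@@@@###################################...
#################################@@@#@@@@@@@@@@@@@@@@@@@#######################################
################################@@@@@@@@@@@@@@@@@@@@@@@@###########......###########.##########
#####.....#...##################@@@@@#@@@@@@@@@@@@@@@@@@#########.........##########...........
#####............###############@@@@##@@@@@@@@@@@@@@@@@@...################################....
#############.....####################@@@@@@@@@@@@@@@@@@#..##########################.#########
##############...#####################@@@@@@@@@@@@@@@@@@###@@@###############..########........
#################@@@@@@###############@@@@@@@@@@@@@@@@@@##@@@@#############.......########.....
#################@@@@@@@@@@@@@@@@@####@@@@@@@@@@@@@@@@@@#@@@####################......#........
############################@@@@@@@@@@#@@@@##@@@@@
[... 2425 characters left out ...]
....................
..................................###################################..........................
.......................................############################............................
............................................####################...............................
................................................#############..................................
......................................................##.......................................
...............................................................................................
...######......................................................................................
154 189
```

Call:
{"api": "step_arm", "payload": {"targets": "0 0 0 0;0 0 0 0;0 0 0 0;-0.35 0 0 0;-0.5 0 0 0;-0.5 0 0 0;0 0 0.3 0;0 0 0.3 0;0 0 0.3 0;0 0 0 0;0 0 0 0", "claw": 1.6}}

```text
time_s: 22.08
tcp_pos: [0.419, -0.1496, 0.1185]
ee_rot: [[-0.999, 0.052, -0.001], [0.052, 0.999, 0.0], [0.001, -0.0, -1.0]]
wrist_force: [-0.2, -0.6, 0.4]
gripper_width: 0.185
gripper_force: 0.0
```

Run:
```python
from h import *
s=sense();print(s["tcp_pos"],s["time_s"],s["wrist_force"],s["gripper_width"]*87)
w=cap("wrist");print(proj(w,(.404,-.148,.1345)).round(0),proj(w,(.377,-.147,.1)).round(0),proj(w,s["tcp_pos"]).round(0))
u,v=proj(w,(.404,-.148,.1345)).astype(int)
hsv=cv2.cvtColor(w["frame"],cv2.COLOR_BGR2HSV)[v-60:v+44,u-50:u+50]
for row in hsv[::2]:print("".join("@" if x[2]<60 else "#" if x[1]<50 else "." for x in row))
print(u-50,v-60)
```

```text
[ 0.41904549 -0.1495525   0.11848555] 22.0833 [-0.24957218 -0.61721183  0.38578606] 16.13062543245814
[257. 228.] [257. 166.] [256. 241.]
####......#.....##.....#.....#############################.....##.....#.....##.....########.........
######.########################################################################...##########........
#####.....#.....##.....##.#######...##.....################....##.....#.....##.....#########........
#####.....#......#.....########......#.....########...######...##.....#.....##.....#########........
#####.....##....###.########################################################################........
#####.....##.....#.....#####..#.....##.....#########....######.##.....#.....##.....#########........
#####.....##.....#.....#####..##.....#.....#########.....#####.##.....#.....##.....#########........
#####.....##....###....##########.##########################################################........
######....##.....##...######..##.....#......########.....########.....#.....##.....#########........
#####......#.....#.....#####..##.....#......########.
[... 3597 characters left out ...]
@@@@@@@@@@@@@#@@@@@@@@@@@@@@@@@@@@@@@@@@@@@@@@#@@@@@@@@@@@@@@@@@#@@@@@@@@@#......@@@@@
@@@.....#################################################################################......@@@@@
@@@.....#################################################################################......@@@@@
@@@.....##################################################################################.....@@@@@
@@......##################################################################################.....@@@@@
@@......##################################################################################.....@@@@@
@@......##################################################################################.....@@@@@
207 168
```

The bail bar runs between the pads and the ring is visible in the basket. Grip firmly and lift.

Call:
{"api": "step_arm", "payload": {"targets": "0 0 0 0;0 0 0 0;0 0 0 0;0 0 0 0;0 0 0 0;0 0 -0.3 0;0 0 -0.5 0;0 0 -0.5 0;0 0 -0.5 0;0 0 -0.5 0;0 0 -0.5 0;0 0 0 0", "claw": 0}}

```text
time_s: 23.13
tcp_pos: [0.4203, -0.1496, 0.1482]
ee_rot: [[-0.999, 0.051, 0.003], [0.051, 0.999, -0.0], [-0.003, -0.0, -1.0]]
wrist_force: [0.1, 0.2, -1.4]
gripper_width: 0.034
gripper_force: 30.0
```

```bash
python3 asc.py
python3 - <<'E'
from h import *
print(sense()["joints"])
E
```

```text
[ 0.42025325 -0.14963844  0.14815706] 23.1333 [ 0.10563278  0.17833288 -1.3887988 ] 2.945757989935178 29.989012764579
pivot near [189.7 244.6]
pivot far [209.7 232.7]
tcp [206.3 195. ]
.....##..########################@@@@@@####@@#####@@@@@@@@@@@###############################..#
#################################@@@@@############@@@@@@@@@@@##################################
####.###########################@@@@@@########@@@@@@@@@@@@@@@######......###########.##########
#####.........##################@@@@@@######@@@@@@@@@@@@@@@@#####.........##########...........
#####............###############@@@@#######@@@@@@@#@@@@@###################################....
#############.....#########################@@@@######################################.#########
##############...##########################################@@@################..#######........
#################@@@@#@####################################@@@#############.......########.....
#################@@@@@@@@@@@@@@@@@##############################################.....###.......
##########################@#@@@@@@#####@@@@@@@@####
[... 2523 characters left out ...]
.................
...............................................................................................
...............................................................................................
...............................................................................................
...............................................................................................
...............................................................................................
...######......................................................................................
154 189
[ 1.40598081e+00  8.87765927e+00 -2.99942400e+01  2.58227944e-03
 -5.10306331e+01 -9.43586248e+01]
```

Call:
{"api": "step_arm", "payload": {"targets": "0 0 -0.3 0;0 0 -0.6 0;0 0 -0.8 0;0 0 -0.9 0;0 0 -0.9 0;0 0 -0.9 0;0 0 -0.9 0;0 0 -0.9 0;0 0 -0.8 0;0 0 -0.5 0;0 0 0 0;0 0 0 0"}}

```text
time_s: 24.18
tcp_pos: [0.4194, -0.1495, 0.2219]
ee_rot: [[-0.999, 0.052, 0.0], [0.052, 0.999, 0.0], [-0.0, 0.0, -1.0]]
wrist_force: [0.6, -0.0, -1.4]
gripper_width: 0.038
gripper_force: 30.0
```

Call:
{"api": "step_arm", "payload": {"targets": "0 0 0 -3;0 0 0 -5.5;0 0 0 -6;0 0 0 -6;0 0 0 -6;0 0 0 -6;0 0 0 -6;0 0 0 -6;0 0 0 -6;0 0 0 -5.5;0 0 0 -3;0 0 0 -2"}}

```text
time_s: 25.18
tcp_pos: [0.419, -0.1495, 0.2211]
ee_rot: [[-0.527, -0.85, -0.002], [-0.85, 0.527, 0.0], [0.001, 0.002, -1.0]]
wrist_force: [0.4, -1.2, -1.4]
gripper_width: 0.037
gripper_force: 30.0
```

Run:
```python
from h import *
s=sense();print(s["tcp_pos"],s["time_s"],s["wrist_force"],s["gripper_width"]*87,yaw(),go((.4773,-.1415,.2225)))
```

```text
[ 0.41897067 -0.14948589  0.22105976] 25.1833 [ 0.43959623 -1.21205949 -1.39423668] 3.1765725438985286 148.1756322100845 [-3.75 -4.53 -0.15]
```

Call:
{"api": "step_arm", "payload": {"targets": "-0.3 -0.4 -0.1 0;-0.5 -0.6 -0.1 0;-0.6 -0.7 0 0;-0.6 -0.7 0 0;-0.6 -0.7 0 0;-0.5 -0.6 0 0;-0.4 -0.5 0 0;-0.25 -0.3 0 0;0 0 0 0;0 0 0 0;0 0 0 0;0 0 0 0"}}

```text
time_s: 26.18
tcp_pos: [0.4771, -0.1416, 0.224]
ee_rot: [[-0.529, -0.848, 0.0], [-0.848, 0.529, 0.0], [-0.0, 0.0, -1.0]]
wrist_force: [-1.0, -0.3, -1.2]
gripper_width: 0.039
gripper_force: 30.0
```

Run:
```python
from h import *
import pickle
s=sense();print(s["tcp_pos"],s["wrist_force"],s["gripper_width"]*87,yaw(),go((.5451,-.1839,.2225)))
w=cap("wrist");c=cap("scene");t=cap("top")
for n,x in(("w",w),("s",c),("t",t)):pickle.dump(x,open(n+"9.pkl","wb"))
R=np.array(s["ee_rot"]);tcp=np.array(s["tcp_pos"]);bar=tcp+R@[.016,0,-.0155]
print("bar",bar.round(4),proj(c,bar).round(),proj(w,bar).round(),proj(t,bar).round())
for nm,P in(("tip",(.5217,-.1917,.220)),("seat",(.535,-.2,.205))):print(nm,proj(c,P).round(),proj(w,P).round(),proj(t,P).round())
def asc(x,u0,u1,v0,v1,k=1):
    h=cv2.cvtColor(x["frame"],cv2.COLOR_BGR2HSV)[v0:v1:2*k,u0:u1:k]
    for i,row in enumerate(h):print("%3d "%(v0+2*k*i)+"".join("@" if p[2]<55 else "#" if p[1]<60 else "." for p in row))
u,v=proj(c,bar).astype(int);print("scene from",u-40);asc(c,u-40,u+80,v-30,v+60)
print("wrist from 140");asc(w,140,300,110,270)
```

```text
[ 0.47709556 -0.14161193  0.22395465] [-0.99237508 -0.26735711 -1.24475805] 3.353283013248647 148.0378078496069 [-0.01 -8.01  0.15]
bar [ 0.4686 -0.1552  0.2395] [225. 137.] [254. 226.] [225. 182.]
tip [261. 144.] [150. 209.] [245. 157.]
seat [268. 151.] [136. 201.] [249. 152.]
scene from 185
107 @.@@......@@@@@.....@@@@@@@@@@@@@@@@@.@@@@@@@@@@@@########..............................................................
109 ...@......@@@@@@.......@@@@@@@@@@@@@@..@@@@@@@@@@@##########............................................................
111 ......@......@@..........@@@@@@@@@@@@..@@@@@@@@@@@##########............................................................
113 ...@.@@@@@@@@@@...........@@@@@@@@@@@..@@@@@@@@@@@##########............................................................
115 .....@@@@@@@@@@...........@@@@@@@@@@@@@@@@@@@@@@@@##########............................................................
117 #........@@@@@@............@@@@@@@@@@@@@@@@@@@@@@@###########...........................................................
119 #..........................@@@@@@@@@@@@@@@@@@@@@@@##
[... 17333 characters left out ...]
##############.....@@@@@@@@@@@@@@@@@@@@@
262 @@@@@@@@@@@@@@@@@@@@@@@@@@@@@@@@@@@@@@@@@@@@@@@@@@@@@@@@@@@@@@@@@@@@@@@@@@@@@@@@@@@@@@@@@@@@.....#####################################.....@@@@@@@@@@@@@@@@@@@@@
264 @@@@@@@@@@@@@@@@@@@@@@@@@@@@@@@@@@@@@@@@@@@@@@@@@@@@@@@@@@@@@@@@@@@@@@@@@@@@@@@@@@@@@@@@@@@@.....######################################.....@@@@@@@@@@@@@@@@@@@@
266 @@@@@@@@@@@@@@@@@@@@@@@@@@@@@@@@@@@@@@@@@@@@@@@@@@@@@@@@@@@@@@@@@@@@@@@@@@@@@@@@@@@@@@@@@@@@.....######################################....@@@@@@@@@@@@@@@@@@@@@
268 @@@@@@@@@@@@@@@@@@@@@@@@@@@@@@@@@@@@@@@@@@@@@@@@@@@@@@@@@@@@@@@@@@@@@@@@@@@@@@@@@@@@@@@@@@@@....#######################################....@@@@@@@@@@@@@@@@@@@@@
```

Hook line offset checks out (lateral 0.114, TCP on plan). Advance over the tip.

Call:
{"api": "step_arm", "payload": {"targets": "0 -0.3 0 0;0 -0.6 0 0;0 -0.8 0 0;0 -0.9 0 0;0 -0.9 0 0;0 -0.9 0 0;0 -0.9 0 0;0 -0.9 0 0;0 -0.8 0 0;0 -0.7 0 0;0 -0.45 0 0;0 0 0 0"}}

```text
time_s: 27.33
tcp_pos: [0.5474, -0.1852, 0.2236]
ee_rot: [[-0.53, -0.848, -0.0], [-0.848, 0.53, -0.0], [0.0, 0.0, -1.0]]
wrist_force: [-0.4, 0.2, -0.5]
gripper_width: 0.036
gripper_force: 30.0
```

Run:
```python
from h import *
import pickle
s=sense();tcp=np.array(s["tcp_pos"]);print(tcp,s["wrist_force"],s["gripper_width"]*87,yaw(),go((.546,-.1844,.1925)))
w=cap("wrist");pickle.dump(w,open("w10.pkl","wb"))
R=np.array(s["ee_rot"]);bar=tcp+R@[.016,0,-.0155]
for P in(bar,(.5217,-.1917,.220),(.535,-.2,.205)):print(proj(w,P).round())
c=cap("scene");print("scene",[proj(c,P).round() for P in(bar,(.5217,-.1917,.220))])
h=cv2.cvtColor(w["frame"],cv2.COLOR_BGR2HSV)[150:248:2,200:310]
for i,row in enumerate(h):print("%3d "%(150+2*i)+"".join("@" if p[2]<55 else "%" if p[1]<60 and p[2]>130 else "#" if p[1]<60 else "." for p in row))
```

```text
[ 0.5473539  -0.18516387  0.22356318] [-0.43189344  0.21219517 -0.54058109] 3.1414206639235562 148.02226602923776 [0.01 0.16 3.11]
[254. 226.]
[285. 209.]
[258. 202.]
scene [array([269., 132.]), array([261., 144.])]
150 #%%%%%%%%%%%%%%%%%%%%%%%%%%%%%%%%%%%%%%%%%%%%%%%%%%%%%%%%%%%%%%%%%%%%%%%%%%%%%%%%%%%%%#%%.....................
152 #%%%%%%%%%%%%%%%%%%%%%%%%%%%%%%%%%%%%%%%%%%%%%%%%%%%%%%%%%%%%%%%%%%%%%%%%%%%%%%%%%%%%%##%.....................
154 #%%%##########%%%%%%%%%%%%%%%%%%%%%%%%%%%%%%%%%#######%%%%%%%%%%%%%%%%%%%%%#######%#%%##%%....................
156 %%%%%%%%%##########%%%%##%%%%%#############################%%%%%#%%%%#####%%#############%....................
158 %%%%%%%%%%%%############%%%%%##%%%%#####%####################%%%##%%%%%###%%%%#############%..................
160 %%%%%#%%%%%########%#############%%##%%%#####################################################.................
162 %%#######%%%%%%%%%%%%%%%%%%%##########%%%#%%%%%#########%%%%%%%%%%%%%%%%%%%%%%%%%%%%%%%%%%%%###...............
164 %######%%%%%%%%%%%%%%%%%%%%%%%%%%%%%%%%%%%%%%%%##################%%########
[... 4050 characters left out ...]
@@@@@@@@@@
236 @@@@@@@@@@@@@@@@@@@@@@@@@@@@@@@@@@@@@@@@@@@@@@@@@@@@###%%##@@@@@@@@@@@@@@@@@@@@@@@@@@@@@@@@@@@@@@@@@@@@@@@@@@@
238 @@@@@@@@@@@@@@@@@@@@@@@@@@@@@@@@@@@@@@@@@@@@@@@@@@@@###%%##@@@@@@@@@@@@@@@@@@@@@@@@@@@@@@@@@@@@@@@@@@@@@@@@@@@
240 @@@@@@@@@@@@@@@@@@@@@@@@@@@@@@@@@@@@@@@@@@@@@@@@@@@@####%##@@@@@@@@@@@@@@@@@@@@@@@@@@@@@@@@@@@@@@@@@@@@@@@@@@@
242 @@@@@@@@@@@@@@@@@@@@@@@@@@@@@@@@@@@@@@@@@@@@@@@@@@@@###%%##@@@@@@@@@@@@@@@@@@@@@@@@@@@@@@@@@@@@@@@@@@@@@@@@@@@
244 @@@@@@@@@@@@@@@@@@@@@@@@@@@@@@@@@@@.@@@@@@@@@@@@@@@@#######@@@@@@@@@@@@@@@@@@@@@@@@@@@@@@@@@@@@@@@@@@@@@@@@@@@
246 @@@@@@@@@@@@@@@@@@@@@@@@@@@@@@@@@@....@@@@@@@@@@@@@@####%##@@@@@@@@@@@@@@@....@@@@@@@@@@@@@@@@@@@@@@@@@@@@@@@@
```

The bail bar crosses above the hook wire and the fingers are clear of it. Lower onto the seat.

Call:
{"api": "step_arm", "payload": {"targets": "0 0.1 0.2 0;0 0 0.4 0;0 0 0.4 0;0 0 0.4 0;0 0 0.4 0;0 0 0.4 0;0 0 0.3 0;0 0 0.3 0;0 0 0.2 0;0 0 0 0;0 0 0 0"}}

```text
time_s: 28.35
tcp_pos: [0.5458, -0.1842, 0.1938]
ee_rot: [[-0.529, -0.849, -0.0], [-0.849, 0.529, -0.0], [0.0, -0.0, -1.0]]
wrist_force: [0.1, 0.7, -0.2]
gripper_width: 0.041
gripper_force: 30.0
```

Run:
```python
from h import *
for i in range(3):
    s=sense();print(s["tcp_pos"],s["wrist_force"],s["gripper_width"]*87);cams.capture("wrist")
```

```text
[ 0.54583356 -0.18418801  0.19382417] [ 0.11834863  0.70164608 -0.15925395] 3.571556886554002
[ 0.5459168  -0.18420915  0.19398495] [-0.58886926  0.63161474 -0.81454152] 3.266549929045639
[ 0.54595464 -0.1842171   0.19408651] [-0.62832603  0.19598993 -0.56922485] 3.2016356112107895
```

Call:
{"api": "step_arm", "payload": {"targets": "0 0 0.1 0;0 0 0.1 0;0 0 0 0;0 0 0 0"}}

```text
time_s: 28.83
tcp_pos: [0.5459, -0.1842, 0.192]
ee_rot: [[-0.529, -0.849, 0.0], [-0.849, 0.529, -0.0], [-0.0, -0.0, -1.0]]
wrist_force: [-0.3, -0.2, -0.0]
gripper_width: 0.034
gripper_force: 30.0
```

Run:
```python
from h import *
F=[]
for i in range(5):
    s=sense();F.append(s["wrist_force"]);cams.capture("wrist")
print(s["tcp_pos"],np.mean(F,0).round(2),s["gripper_width"]*87)
```

```text
[ 0.5458826  -0.18417436  0.19195945] [ 0.18 -0.16 -0.22] 3.1219789575897283
```

The hook is taking the weight. One more millimetre down, then release.

Call:
{"api": "step_arm", "payload": {"targets": "0 0 0.1 0;0 0 0 0;0 0 0 0"}}

```text
time_s: 29.33
tcp_pos: [0.546, -0.1842, 0.1915]
ee_rot: [[-0.529, -0.849, 0.001], [-0.849, 0.529, -0.0], [-0.0, -0.001, -1.0]]
wrist_force: [-1.0, 1.0, 3.0]
gripper_width: 0.032
gripper_force: 30.0
```

Call:
{"api": "step_arm", "payload": {"targets": "0 0 0 0;0 0 0 0;0 0 0 0;0 0 0 0;0 0 0 0;0 0 0 0", "claw": 1.6}}

```text
time_s: 29.83
tcp_pos: [0.5457, -0.1842, 0.1906]
ee_rot: [[-0.529, -0.848, -0.0], [-0.848, 0.529, 0.0], [0.0, 0.0, -1.0]]
wrist_force: [0.4, -1.2, -0.2]
gripper_width: 0.184
gripper_force: 0.0
```

```bash
cat > st.py <<'E'
from h import *
s=sense();print(s["tcp_pos"],s["time_s"],s["wrist_force"],s["gripper_width"]*87)
w=cap("wrist");print(proj(w,(.535,-.2,.2075)).round())
h=cv2.cvtColor(w["frame"],cv2.COLOR_BGR2HSV)[150:248:3,195:310]
for i,row in enumerate(h):print("%3d "%(150+3*i)+"".join("@" if p[2]<55 else "%" if p[1]<60 and p[2]>130 else "#" if p[1]<60 else "." for p in row))
E
python3 st.py
```

```text
[ 0.54570844 -0.18415805  0.19060582] 29.8333 [ 0.35059545 -1.19270401 -0.21559218] 15.969722743016726
[255. 222.]
150 %%%%%%%%%%%%%%%%%%%%%%%%%%%%%%%%%%%%%%%%%%%%%%%%%%%%%%%%%%%%%%%%%%%%%%%%%%%%%%%%%%%%%%%%%%%%%##%...................
153 %%%%%%%%%%%%%%%%%%%%%%%%%%%%%%%%%%%%%%%%%%%%%%%%%%%%%%#######%%%%%%%%#%%%%%%%%%%%%%%%%%%%%%#####...................
156 %%%%%%%%%%%%%%%%%%%%%%%###%%%%%##%%%%###%%%####%%#########################%%%%%##%%%%%##%%%%%####%%................
159 %############%%%%%%###################%%%%####%%%%###################################################..............
162 %%%%%%%%%######%%%%%%%%%%%%%%%%%%%%%%%%%%%%%%%%%%%%%%%########%%%%%%%%%%%%%%%%%%%%%%%%%%%%%%%%%%%%%%%##............
165 %%%%%%%%%%%##%%%%%%%%%%%%###########################%%########%%%%%####%%##%%%##%#%%%##%%#%%###%..%##%%%#%.........
168 #######%%#%%%%#####%##%%%#%#%%###%%%%%%##%%%#%%%%%%%%%########%%%%%%%%%%#%%%%%%%%%%%%%%%%%%%%%%%%%%####%%%%........
171 #######%%#%%%##%#####%%%%%%#%%%%%%#%%%%%%%%%%%%%%%%%#%####%####%%%%%%%%%%%%#%%%#%%%%%%%%%%%%##%%...%####%%%%.......
174 #####%%%##%%######%##
[... 2274 characters left out ...]
#########%%%%%%#@@@@@@@@@@@@@@@#.%%%%%%%.%###%##%..%........@@@@@@@#########%%%%%######%............
234 @@@@@@@@@@@@@@@@@@@@@.%%%%%%..@@@@@@@@@@@@@@@@.......%%.%###%##%...........@@@@@@@@@@#####%%%%%%%%##@@@@@@@@@@@@@@@
237 @@@@@@@@@@@@@@@@@@@@@..%%%..#@@@@@@@@@@@@@@@@@@@@.......%###%###.......%..#@@@@@@@@@@#####%%%%%%%%##@@@@@@@@@@@@@@@
240 @@@@@@@@@@@@@@@@@@@@@..%%.#@@@@@@@@@@@@@@@@@@@@@@@#......###%%##%%%%%%%%%..@@@@@@@@@@@@@########%%..@@@@@@@@@@@@@@@
243 @@@@@@@@@@@@@@@@@@@@@.....@@@@@@@@@@@@@@@@@@@@@@@@@......###%%##%%%%%%%%%..@@@@@@@@@@@@@@@@@@@@@....@@@@@@@@@@@@@@@
246 @@@@@@@@@@@@@@@@@.......@@@@@@@@@@@@@@@@@@@@@@@@@@@...%%.###%%##%%%%%%%%...@@@@@@@@@@@@@@@@@@@@@@@......@@@@@@@@@@@
```

Call:
{"api": "step_arm", "payload": {"targets": "0 0 -0.3 0;0 0 -0.4 0;0 0 -0.5 0;0 0 -0.6 0;0 0 -0.8 0;0 0 -1 0;0 0 -1 0;0 0 -1 0;0 0 -1 0;0 0 -1 0;0 0 -1 0;0 0 0 0"}}

```text
time_s: 30.88
tcp_pos: [0.5469, -0.1845, 0.2798]
ee_rot: [[-0.529, -0.849, 0.005], [-0.849, 0.529, -0.001], [-0.001, -0.005, -1.0]]
wrist_force: [-0.0, -0.8, -0.2]
gripper_width: 0.187
gripper_force: 0.0
```

Call:
{"api": "step_arm", "payload": {"targets": "0 2 0 0;0 2 0 0;0 3 0 0;0 3 0 0;0 3 0 0;0 0 0 0;0 0 0 0;0 0 0 0;0 0 0 0;0 0 0 0;0 0 0 0;0 0 0 0"}}

```text
time_s: 31.88
tcp_pos: [0.4359, -0.1156, 0.2765]
ee_rot: [[-0.53, -0.848, -0.001], [-0.848, 0.53, -0.0], [0.001, 0.001, -1.0]]
wrist_force: [-0.3, -0.1, -0.4]
gripper_width: 0.181
gripper_force: 0.0
```

Run:
```python
from h import *
c=cap("scene");s=sense();print(s["tcp_pos"],s["time_s"],s["wrist_force"])
for P in((.535,-.2,.2075),(.535,-.2,.144),(.535,-.2,.113)):print(proj(c,P).round())
u,v=proj(c,(.535,-.2,.16)).astype(int)
h=cv2.cvtColor(c["frame"],cv2.COLOR_BGR2HSV)[v-40:v+55:2,u-40:u+50]
for i,row in enumerate(h):print("%3d "%(v-40+2*i)+"".join("@" if p[2]<55 else "#" if p[1]<60 else "." for p in row))
d0=cams.capture("scene")["frame"].astype(int);d=abs(d0-c["frame"]).max(2)[v-40:v+55,u-40:u+50];print(u-40,(d>40).sum())
```

```text
[ 0.4357564  -0.11555676  0.27650945] 31.9333 [-0.07087583 -0.00317993 -0.91796164]
[268. 150.]
[268. 183.]
[267. 199.]
135 #################................................................##.......................
137 #####.............########...................................##########...................
139 ################################...........................#############..................
141 #####################################...................######.......####.................
143 ######################################................######..........###.................
145 #####################################..............######............####.................
147 #####################################...........#######..............####.................
149 #####################################....##...######.................####.................
151 ##################################################...................####.................
153 ################################################.....................####.................
155 ##########################
[... 2885 characters left out ...]
@@@@######.####.####.########
217 ..................................##########################@@######################.#####
219 .........................#############################################################.###
221 ...............#########################################################################.#
223 ..............#####################################################################.#.####
225 ...............###########################################################################
227 ...............#################################################################.####...#.
229 .................################################################################.........
227 0
```

```bash
python3 -c "
from h import *
print(r.finish_job())"
```

```text
the job is handed in; nothing more can be done
None
```

I handed the job in at about 32 s. The last scene-camera check showed the basket hanging still by its bail on the hook, clear of the arm, though the hand-in returned no verdict. I last saw the bezel inside just before lifting, and did not check for it again once the basket was hung.

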